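Fit and hold the service cover of a culture pump

ROBOT

A 6-joint arm with a two-finger parallel gripper is mounted at the origin on the work surface. World frame = base frame: x ahead of the robot, y to its left, z up, the work surface at z = 0. Lengths are in m, angles in rad, forces in N, time in s.
With the tool pointing down it reaches from about 0.35 to 1 m from the base axis. Payload 7.1 kg.
Tool frame: the origin (TCP) lies at the very end of the fingers, on their centre line; the grasp point (between the pads) lies 19 mm behind it (manip.pinch_z is the distance from the TCP to the grasp point, in m); z points along the fingers, y is the line along which they close (so a half turn about z gives the same grasp; the last joint's range is limited). The gripper opens to 85 mm and grips with 20 to 120 N. Pads are 22 mm wide; open, the fingers measure 114 mm over their backs; the gripper's body (76 mm by 85 mm) begins 54 mm behind the grasp point. The pads swing forward as they close: fully open they stand 13 mm farther back than shut.
Start: joints at [-1.122, 0.423, 1.63, -0, 1.089, -0.019], TCP at [0.282, -0.558, 0.231] pointing down, gripper open.
Joint ranges: [-3, 3], [-0.9, 2.11], [0.09, 2.58], [-1.31, 4.45], [0.11, 2.69], [-2.54, 2.54]. Speed limits (rad/s): [2.39, 2.39, 3.01, 3.14, 3.14, 3.14].

INTERFACE

Orientations are given as a rotation vector (axis times angle).
In Python, from rig import manip gives the robot as it stands. Calls block until the motion is done:
- manip.move_to(position, orientation): joint-space move of the TCP to a pose.
- manip.servo_line(position, orientation=None, rate=0.15): straight line of the TCP; orientation=None keeps the orientation; rate is the mean speed in m/s.
- manip.set_joints(angles): joint-space move.
- manip.command_gripper(opening, f_grip=None): finger opening in m; f_grip is the grip in N (None keeps the last); returns when the fingers have stopped.
- manip.hold(seconds).
- manip.solve_ik(position, orientation): joint angles nearest the present ones, or None.
- manip.camera(name): name is "scene" or "top" or "wrist"; returns a dict with "image" (384x512x3 uint8, red, green, blue), "fx", "fy", "cx", "cy" (pixels), "cam_to_world" (4x4, takes a point from camera to world coordinates); the wrist camera has in their place "mount" (4x4, takes a point from camera to tool coordinates, whose origin is the TCP and whose axes are the flange's). Camera axes: x right, y down, z forward; pixel columns grow to the right and rows downward; lengths in m; the calibration is good to about 2 mm. The wrist camera is an equidistant fisheye: a pixel r from the principal point sees the ray r / f radians off the axis. A picture is of the moment at which its call begins: read the wrist's pose just before it. There is no depth.
A pose or a line that the arm cannot do raises manip.IKError and nothing moves.
- manip.sign_off(): hands the job in; it is judged then, once.
Trained networks look in the newest picture that a camera, given by its name, has taken for a name from the list of things; names that differ only in an ending like _2 or _b are one class to them, and where a whole thing is asked for, a point or a joint stands for the part that bears it (a point fixed in the world has none). Each returns a list of dicts, best first, with "p" (0 to 1); they miss things now and then, are a little off and sometimes report something else, mostly with a low value. They report only what shows in the picture. A call takes as long as a camera call.
- manip.search_frame(camera, thing): "rect" ([left, top, right, bottom] in pixels, round what is visible of it).
- manip.regions_of(camera, thing): "pixels" (384x512 bool, what is visible of it) and "rect" ([left, top, right, bottom] in pixels, round what is visible of it).
Readings, each from a call of its own:
- manip.read_time(): time.
- manip.read_joint_positions(): joint angles.
- manip.read_joint_vel(): joint speeds.
- manip.read_tau(): joint torques, N m.
- manip.read_position(): TCP position.
- manip.read_ee_rot(): TCP orientation.
- manip.read_contact_force(): force on the tool from outside, world axes, zero at the start.
- manip.read_torque(): the same for the moment, N m.
- manip.read_width(): finger opening in m.
- manip.read_grip_force(): force on a finger pad.
Only numpy, scipy, OpenCV 4.12 (cv2) and the standard library are available. Lean on these libraries where they do the work, as an engineer would, in place of code of your own. Each camera call takes 0.05 s, during which the arm holds its last target. There are 200 camera calls.

TASK

The culture pump on the bench is missing its front cover. Turn the red quarter-turn fastener on top of the pump until its slot lines up straight front to back, then slide the loose blue cover along the bench, without lifting or tipping it, so that its steel blade goes into that slot, and press the cover squared up and fully home against the pump's front frame, squeezing the springy gasket. Finish while still holding the cover pressed there (a colleague then puts in the screws), and leave the other things on the bench where they are.

Things in the scene. Friction and masses are not known exactly. Their poses are not given: they have to be found in the camera images.
- pump: White pump, a box 140 deep (x) x 170 wide (y) x 80 tall on feet 12 tall (included), fixed to the bench, open front to the robot. Origin: middle of the lower edge of its front frame, on the bench; x points into the pump (the pressing direction), y to its left, z up. The front frame is the plane x = 0. Red marks on top, in front of and behind the fastener, show the aligned direction.
- fastener (a joint): Angle (rad) of the fastener about its vertical axis, anticlockwise from above; 0 = slot parallel to the pump's x axis (lined up with the red marks). Starts between 0.8 and 1.4; range -0.5 to 1.6, no stop or click at 0; friction (0.1 N m) keeps it where it is left. Unless it is lined up, its drum blocks the cover's blade.
- fastener_grip (a point): Middle of the red wing grip, on the turning axis, 35 behind the front frame, 122 above the bench (its x axis runs along the wing). Wing 44 long, 12 thick, 108 to 132 above the bench, parallel to the slot, white line along its top. Below it a brass drum, 44 across, with a slot 11 wide right through it, 80 to 104 above the bench.
- gasket (a joint): Travel (m) of the black sprung gasket frame in the pump's front opening: 0 = free, standing 8 mm out of the front frame; 0.008 = flush with the frame, cover fully home. It pushes back with 2.4 N at first touch and about 9 N when flush, so the cover comes out again if it is let go.
- cover: Loose blue cover, about 0.45 kg, standing between robot and pump. Origin: middle of the lower edge of its flat back face; x points back (to the pump), z up. Plate 160 wide (y), 100 tall (x -5 to 0); foot 5 thick to x = -62, and a steel foot tongue 100 wide to x = +55 that slides under the pump; gussets at y = +-70 to z = 40. Fitted, its origin and axes coincide with the pump's.
- cover_grip (a point): Grip point on the cover's yellow handle, 27.5 in front of the back face (x = -27.5), at y = 0, 68 above the bench. The handle is an upright fin 45 long (x from -50 to -5), 14 thick (y) and 30 to 92 above the bench: pinch it from above across its thickness. Pushed much above 70 the cover tends to tip.
- blade_tip (a point): Tip of the cover's steel blade, which stands out 50 from the back face towards the pump at y = 0; 5 thick, 14 tall, middle 92 above the bench (it passes 5 above the pump's top). It meets the drum when the cover is about 37 short of home.
- jar: Bystander: small labelled jar with a blue cap, 54 dia x 75 tall, standing beside the pump on its left (+y of the pump). Origin: centre of its underside.
- screwdriver: Bystander: screwdriver lying on the bench on the pump's right (-y of the pump). Origin: centre of its underside, near enough.
- beaker: Bystander: glass beaker, 68 dia x 90 tall, on the left of the bench. Origin: centre of its underside.
- reagent: Bystander: amber reagent bottle with a red cap, 64 dia x 130 tall, on the right of the bench. Origin: centre of its underside.
- slidebox: Bystander: yellow slide box 100 x 85 x 32 on the left of the bench. Origin: centre of its underside.
- tray: Bystander: open white tray 160 x 110 x 30 on the right of the bench. Origin: centre of its underside.

How it is judged:
On the way, in this order (a step that is already met when the one before it is completed fails the run):
1. the fastener's slot is lined up (within 0.2 rad) while the cover's blade is still outside it (value of joint fastener between -0.2 and 0.2 rad and x of cover in the frame of pump below -0.034 m), for 0.2 s.
2. the blade has entered the slot, the cover standing on the bench (x of cover in the frame of pump above -0.025 m and y of cover in the frame of pump between -0.01 and 0.01 m and z of cover in the frame of pump below 0.01 m), for 0.1 s.
At the end, for the whole second after the job is handed in: Cover on the bench, within 3 mm of the front frame, 6 mm of centre, 0.05 rad of square, its blade in the slot (fastener within 0.2 rad of aligned), gasket squeezed over 5 mm; the fingers still hold it (over 2 N) and presses it on the pump with over 4 N, at rest (x of cover in the frame of pump between -0.003 and 0.004 m and y of cover in the frame of pump between -0.006 and 0.006 m and z of cover in the frame of pump between -0.004 and 0.005 m and angle between the x axis of cover and the x axis of pump, either way round below 0.05 rad and angle between cover's own z axis and vertical below 0.06 rad and value of joint fastener between -0.2 and 0.2 rad and value of joint gasket above 0.005 m and contact force between cover and pump above 4 N and contact force between cover and the fingers above 2 N and linear speed of cover below 0.02 m/s); the arm keeps its last pose, push and grip.
It fails at once if the cover is lifted more than 25 mm off the bench (height (world z) of cover above 0.025 m).
It fails at once if the cover is tipped by more than 0.35 rad (angle between cover's own z axis and vertical above 0.35 rad).
It fails at once if another thing on the bench is moved by more than 25 mm (distance of any of jar, screwdriver, beaker, reagent, slidebox, tray from where it was at the start of the episode above 0.025 m).
It also fails if it takes over 64 s, if anything falls off the work surface, if the arm or the gripper's body presses on something with over 40 N, if the wrist force passes 120 N, or if a joint passes its speed limit or range.

## Working session

There is one attempt and no reset: what is moved stays moved. The work goes in short steps, each a Python script; the robot and the scene stay as the last script left them, time stands still between calls to the robot, and variables do not carry over. Pictures are saved under pics/ and viewed, at most 10 in all, crops included, and the job is handed in when it is done.

```bash
mkdir -p pics; ls
python3 - <<'E'
from rig import manip
import cv2,numpy as np
for n in("scene","top"):
    c=manip.camera(n); cv2.imwrite(f"pics/{n}0.png",c["image"][:,:,::-1])
    print(n,c["fx"],c["fy"],c["cx"],c["cy"],np.round(c["cam_to_world"],4).tolist())
    for t in("pump","fastener","fastener_grip","cover","cover_grip","blade_tip","jar","screwdriver"):
        r=manip.search_frame(n,t); print(t,[(np.round(a["rect"]).tolist(),round(a["p"],2)) for a in r[:2]])
print(manip.read_time(),manip.pinch_z,manip.read_ee_rot(),np.round(manip.camera("wrist")["mount"],3).tolist())
E
```

```text
pics
rig.py
scene 377.0179781446125 377.0179781446125 257.7513685093373 191.24044185307923 [[0.5873, 0.4651, -0.6624, 1.4858], [0.8093, -0.3479, 0.4733, -0.7101], [-0.0103, -0.814, -0.5808, 0.9637], [0.0, 0.0, 0.0, 1.0]]
pump [([262.0, 203.0, 323.0, 256.0], 0.58)]
fastener [([284.0, 206.0, 292.0, 218.0], 0.65)]
fastener_grip [([281.0, 204.0, 294.0, 220.0], 0.52)]
cover [([236.0, 182.0, 276.0, 221.0], 0.87)]
cover_grip [([240.0, 184.0, 277.0, 217.0], 0.68), ([304.0, 150.0, 328.0, 168.0], 0.18)]
blade_tip [([238.0, 184.0, 277.0, 219.0], 0.78)]
jar [([313.0, 200.0, 328.0, 219.0], 0.53)]
screwdriver []
top 459.194225834399 459.194225834399 251.44725628682602 189.97270471373994 [[0.0147, -0.9984, 0.0539, 0.468], [-0.9999, -0.0146, 0.0027, -0.0357], [-0.0019, -0.054, -0.9985, 1.4454], [0.0, 0.0, 0.0, 1.0]]
pump [([211.0, 105.0, 268.0, 164.0], 0.79)]
fastener [([230.0, 139.0, 245.0, 154.0], 0.52)]
fastener_grip [([301.0, 138.0, 323.0, 200.0], 0.16)]
cover [([208.0, 188.0, 257.0, 231.0], 0.92)]
cover_grip [([210.0, 190.0, 262.0, 229.0], 0.91), ([310.0, 167.0, 322.0, 199.0], 0.66)]
blade_tip [([208.0, 189.0, 265.0, 233.0], 0.76)]
jar [([179.0, 134.0, 194.0, 155.0], 0.82)]
screwdriver [([301.0, 138.0, 323.0, 197.0], 0.71), ([207.0, 186.0, 263.0, 231.0], 0.59)]
0.9 0.0187 [-3.05603664e+00 -7.28143133e-01  5.98566810e-07] [[-0.001, -0.957, -0.291, 0.072], [1.0, -0.0, -0.001, 0.0], [0.001, -0.291, 0.957, -0.143], [0.0, 0.0, 0.0, 1.0]]
```

Run:
```python
import cv2
i=cv2.imread("pics/top0.png")[90:250,150:350]; cv2.imwrite("pics/topc.png",cv2.resize(i,(750,600),interpolation=cv2.INTER_CUBIC))
```

```text
(no output)
```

View pics/topc.png

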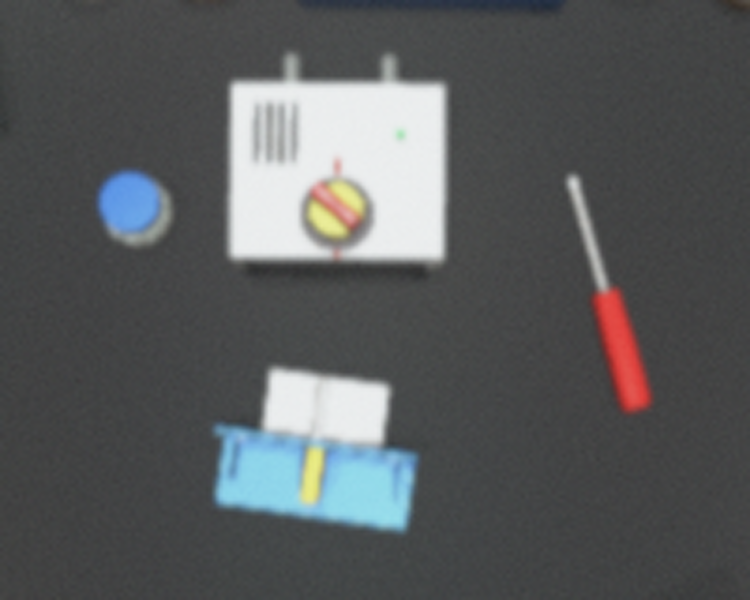

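View pics/scene0.png

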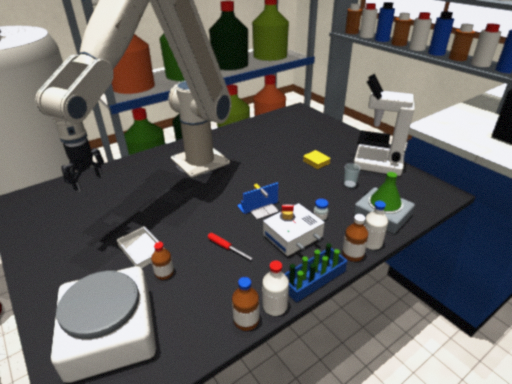

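The top crop shows the pump nearly square with the world, top corners at about (230,82), (446,82), (446,261) and (229,260). The wing runs (312,187)–(360,225), and the cover is slightly yawed with its handle at (311,475). The scene view confirms the layout, with the jar close to the pump's left. I'll compute the world poses next.

```bash
cat > h.py <<'E'
from rig import manip
import cv2,numpy as np
from scipy.spatial.transform import Rotation as R
def ray2z(o,d,z): return o+d*((z-o[2])/d[2])
def fixed(c,u,v,z):
    T=c["cam_to_world"]; d=T[:3,:3]@[(u-c["cx"])/c["fx"],(v-c["cy"])/c["fy"],1]
    return ray2z(T[:3,3],d,z)
def wtool(): # camera to world for wrist, read before picture
    T=np.eye(4); T[:3,:3]=R.from_rotvec(manip.read_ee_rot()).as_matrix(); T[:3,3]=manip.read_position(); return T
def wrist(c,T,u,v,z):
    M=T@c["mount"]; x=(u-c["cx"])/c["fx"]; y=(v-c["cy"])/c["fy"]; r=np.hypot(x,y)+1e-12
    d=M[:3,:3]@[np.sin(r)*x/r,np.sin(r)*y/r,np.cos(r)]
    return ray2z(M[:3,3],d,z)
def wproj(c,T,p):
    q=np.linalg.inv(T@c["mount"])@np.r_[p,1]; t=np.arctan2(np.hypot(q[0],q[1]),q[2]); n=np.hypot(q[0],q[1])+1e-12
    return c["cx"]+c["fx"]*t*q[0]/n, c["cy"]+c["fy"]*t*q[1]/n
def down(yaw): # tool z down, tool y axis along world direction yaw+pi/2 (closing), tool x along yaw
    x=np.array([np.cos(yaw),np.sin(yaw),0]); z=np.array([0,0,-1.]); return R.from_matrix(np.c_[x,np.cross(z,x),z]).as_rotvec()
E
python3 - <<'E'
from h import *
c=manip.camera("top"); f=lambda u,v,z:np.round(fixed(c,150+u/3.75-.4,90+v/3.75-.4,z),4)
for n,u,v,z in [("pBL",230,82,.08),("pBR",446,82,.08),("pFR",446,261,.08),("pFL",229,260,.08),("w1",312,187,.132),("w2",360,225,.132),("drum",337,212,.104),
 ("h1",315,448,.092),("h2",310,503,.092),("plateL",217,430,.1),("plateR",417,456,.1),("t1",270,369,.003),("t2",390,384,.003)]: print(n,f(u,v,z))
E
```

```text
pBL [0.7763 0.0932 0.08  ]
pBR [ 0.7788 -0.0799  0.08  ]
pFR [ 0.6346 -0.0817  0.08  ]
pFL [0.6329 0.0912 0.08  ]
w1 [0.6839 0.0237 0.132 ]
w2 [ 0.6551 -0.0136  0.132 ]
drum [0.6691 0.005  0.104 ]
h1 [0.4841 0.0197 0.092 ]
h2 [0.4409 0.0229 0.092 ]
plateL [0.4969 0.0962 0.1   ]
plateR [ 0.4789 -0.0604  0.1   ]
t1 [0.5508 0.0622 0.003 ]
t2 [ 0.5397 -0.0387  0.003 ]
```

```bash
python3 - <<'E'
from h import *
import json
manip.move_to([0.54,0.01,0.33],down(0))
T=wtool(); c=manip.camera("wrist"); cv2.imwrite("pics/w1.png",c["image"][:,:,::-1])
np.savez("w1.npz",T=T,mount=c["mount"],f=[c["fx"],c["fy"],c["cx"],c["cy"]])
for t in("pump","fastener","cover"):
    print(t,[(np.round(a["rect"]).tolist(),round(a["p"],2)) for a in manip.search_frame("wrist",t)[:2]])
for p in([.634,.0905,.08],[.634,-.0795,.08],[.669,.005,.132],[.4625,.021,.092]): print(np.round(wproj(c,T,p)))
print(c["fx"],manip.read_time(),manip.read_joint_positions())
E
python3 -c "
import cv2;i=cv2.imread('pics/w1.png');cv2.imwrite('pics/w1b.png',cv2.resize(i,(800,600),interpolation=cv2.INTER_CUBIC))"
```

```text
pump [([192.0, 1.0, 326.0, 96.0], 0.87)]
fastener [([239.0, 38.0, 276.0, 78.0], 0.77), ([192.0, 3.0, 324.0, 96.0], 0.2)]
cover [([185.0, 141.0, 306.0, 228.0], 0.6)]
[190.  88.]
[319.  88.]
[255.  54.]
[243. 214.]
297.3186396354542 3.4583 [-4.49788354e-03  1.93684571e-01  1.71556753e+00 -2.28307246e-05
  1.23257724e+00  1.56713429e+00]
```

View pics/w1b.png

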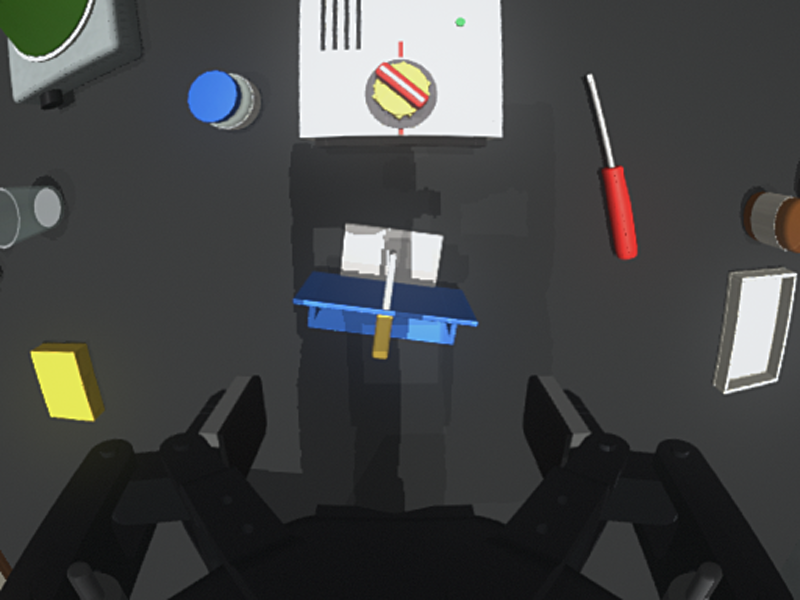

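The wrist view is clear: pump front edge (299,137)–(503,138), wing (378,68)–(427,104), red marks at x≈401, cover plate's top edge (295,300)–(477,323), handle near (382,335).

Run:
```python
from h import *
d=np.load("w1.npz"); c=dict(mount=d["mount"],**dict(zip(("fx","fy","cx","cy"),d["f"])))
g=lambda u,v,z: np.round(wrist(c,d["T"],(u+.5)/1.5625-.5,(v+.5)/1.5625-.5,z),4)
for n,u,v,z in [("pFL",299,137,.08),("pFR",503,138,.08),("mark1",401,42,.08),("mark2",401,134,.08),("w1",381,69,.132),("w2",424,103,.132),
 ("plL",297,302,.1),("plR",477,323,.1),("h_b",384,315,.092),("h_f",381,350,.092),("t1",347,224,.003),("t2",442,236,.003),("blade",393,251,.099)]: print(n,g(u,v,z))
```

```text
pFL [0.6342 0.0886 0.08  ]
pFR [ 0.6337 -0.0833  0.08  ]
mark1 [0.7147 0.0028 0.08  ]
mark2 [0.6347 0.0029 0.08  ]
w1 [0.6804 0.0179 0.132 ]
w2 [ 0.6549 -0.0129  0.132 ]
plL [0.4952 0.0917 0.1   ]
plR [ 0.4761 -0.0627  0.1   ]
h_b [0.4808 0.0176 0.092 ]
h_f [0.4478 0.0206 0.092 ]
t1 [0.548  0.0569 0.003 ]
t2 [ 0.5355 -0.0402  0.003 ]
blade [0.5386 0.0097 0.099 ]
```

Run:
```python
from h import *
P=np.array([0.669,0.004]); a=.88
manip.move_to([*P,0.20],down(a))
manip.command_gripper(0.06)
manip.servo_line([*P,0.112],rate=.08)
print(manip.read_contact_force())
manip.command_gripper(0.0,30); print(manip.read_width(),manip.read_grip_force(),manip.read_contact_force())
for y in (.66,.44,.22,0.0):
    manip.move_to([*P,0.112],down(y)); print(y,manip.read_contact_force(),manip.read_torque())
manip.command_gripper(0.06); print(manip.read_contact_force())
manip.servo_line([*P,0.20],rate=.15)
manip.move_to([0.50,0.01,0.33],down(0))
T=wtool(); c=manip.camera("wrist"); cv2.imwrite("pics/w2.png",cv2.resize(c["image"][:,:,::-1],(800,600),interpolation=cv2.INTER_CUBIC)[:420])
np.savez("w2.npz",T=T,mount=c["mount"],f=[c["fx"],c["fy"],c["cx"],c["cy"]])
print(manip.read_time())
```

```text
[ 0.65303757 -0.09539534  0.49044954]
0.01108614508428852 35.78343451023102 [ 3.4354948  -4.69736032 -0.88598585]
0.66 [ 4.05559698 -5.18697207  0.18675146] [-0.57053035 -0.44896475 -0.14710742]
0.44 [ 3.1159123  -4.16476984  0.86783904] [-0.47625085 -0.55349454 -0.10692254]
0.22 [ 4.46500322 -3.15383473  2.15855465] [-0.27007858 -0.71638028 -0.12649947]
0.0 [ 4.95859599 -1.51697122  2.71285553] [-0.01230672 -0.91977663 -0.10106239]
[-0.36953042  0.53832734  0.0063623 ]
9.9
```

View pics/w2.png

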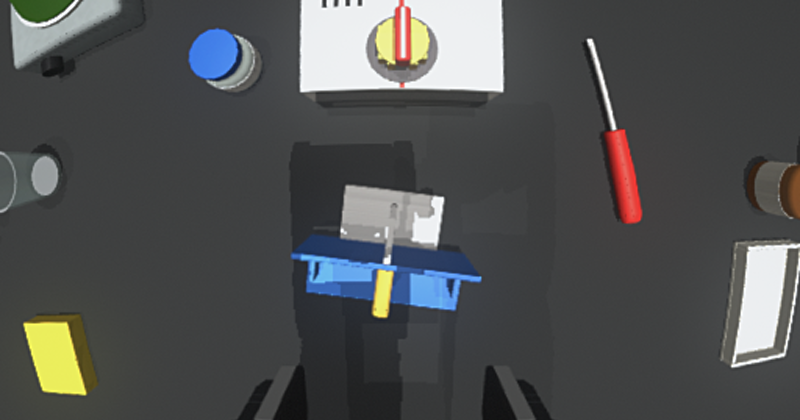

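The slot now looks lined up: the wing runs (402,7)–(403,60), and the pump's middle is at about x=402. Next I'll grip the cover handle, a bit forward of the grip point so the gripper body clears the wing at the end.

Run:
```python
from h import *
d=np.load("w2.npz"); c=dict(mount=d["mount"],**dict(zip(("fx","fy","cx","cy"),d["f"])))
g=lambda u,v,z: np.round(wrist(c,d["T"],(u+.5)/1.5625-.5,(v+.5)/1.5625-.5,z),4)
for n,u,v,z in [("wf",403,58,.132),("wb",402.5,8,.132),("mark",402.5,86,.08),("h_b",385,270,.092),("h_f",382,304,.092),("pL",292,259,.1),("pR",480,281,.1),("t1",345,185,.003),("t2",444,197,.003)]: print(n,g(u,v,z))
yaw=-.12; u=np.array([np.cos(yaw),np.sin(yaw)])
B=np.array([.4903,.0145]); G=B-.036*u; print(G)
manip.command_gripper(.055)
manip.move_to([*G,.16],down(yaw))
manip.servo_line([*G,.049],rate=.1)
print(manip.read_contact_force())
manip.command_gripper(0,60); print(manip.read_width(),manip.read_grip_force(),manip.read_contact_force(),manip.read_position())
```

```text
wf [0.6491 0.0029 0.132 ]
wb [0.6886 0.0031 0.132 ]
mark [0.6362 0.0024 0.08  ]
h_b [0.4815 0.0171 0.092 ]
h_f [0.4515 0.0198 0.092 ]
pL [0.4933 0.0943 0.1   ]
pR [ 0.4742 -0.0626  0.1   ]
t1 [0.5484 0.0588 0.003 ]
t2 [ 0.5362 -0.0409  0.003 ]
[0.45455889 0.01880964]
[-0.66704109  0.24954473 -0.3768266 ]
0.01348951017272189 59.37611103057861 [-1.27947471  1.84881122  5.7466714 ] [0.45489967 0.01897445 0.04949606]
```

Run:
```python
from h import *
manip.servo_line([.470,.003,.049],down(0),rate=.04)
print(manip.read_contact_force(),manip.read_position())
manip.servo_line([.525,.003,.049],rate=.05)
print(manip.read_contact_force(),manip.read_position(),manip.read_time())
T=wtool(); c=manip.camera("wrist"); cv2.imwrite("pics/w3.png",cv2.resize(c["image"][:,:,::-1],(800,600),interpolation=cv2.INTER_CUBIC))
np.savez("w3.npz",T=T,mount=c["mount"],f=[c["fx"],c["fy"],c["cx"],c["cy"]])
```

```text
[-7.55282858  2.00165367 13.09629289] [0.46837081 0.00329367 0.04950148]
[-15.27241327  -0.21964837  21.09500813] [0.52018943 0.00306333 0.04937776] 14.5167
```

View pics/w3.png

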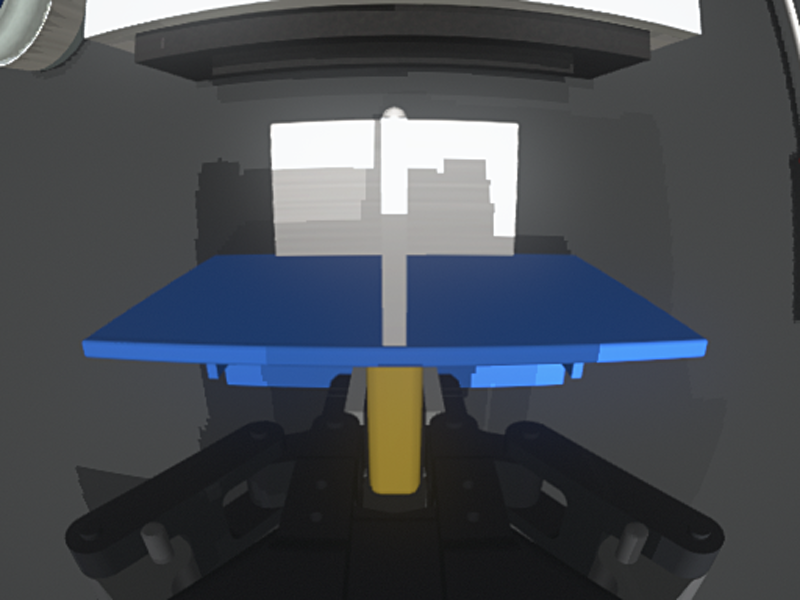

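The view shows the cover square in the grip (plate edge (84,347)–(706,347), blade and handle at x≈394.5), with the pump's front edge spanning x 84–702 (middle about 393). The cover is being pressed down with 21 N, so I'll ease up before going on.

Run:
```python
from h import *
d=np.load("w3.npz"); c=dict(mount=d["mount"],**dict(zip(("fx","fy","cx","cy"),d["f"])))
g=lambda u,v,z: np.round(wrist(c,d["T"],(u+.5)/1.5625-.5,(v+.5)/1.5625-.5,z),4)
for n,u,v,z in [("pFL",84,38,.08),("pFR",702,33,.08),("plL",84,356,.1),("plR",706,355,.1),("hf",395,492,.092),("blt",394.5,121,.099),("bl0",394.5,346,.099),("pbL",84,340,.1),("pbR",707,340,.1)]: print(n,g(u,v,z))
z=.049; p=manip.read_position()
for i in range(8):
    f=manip.read_contact_force(); print(round(z,4),np.round(f,1),np.round(manip.read_position(),4))
    if f[2]<5: break
    z+=.0005; manip.servo_line([p[0],.003,z],rate=.02)
```

```text
pFL [0.6342 0.088  0.08  ]
pFR [ 0.6354 -0.0829  0.08  ]
plL [0.5494 0.0821 0.1   ]
plR [ 0.5496 -0.0782  0.1   ]
hf [0.5061 0.0019 0.092 ]
blt [0.6009 0.002  0.099 ]
bl0 [0.5538 0.002  0.099 ]
pbL [0.5539 0.0807 0.1   ]
pbR [ 0.5538 -0.0773  0.1   ]
0.049 [-15.6   0.6  21.7] [0.5202 0.003  0.0494]
0.0495 [-1.6  1.5  3.9] [0.5198 0.003  0.0495]
```

Run:
```python
from h import *
z=.0495; y=.0035
for x in (.55,.56,.568,.576,.584,.590):
    manip.servo_line([x,y,z],rate=.03); f=manip.read_contact_force(); p=manip.read_position()
    print(x,np.round(f,1),np.round(p,4),np.round(manip.read_torque(),2))
    if f[2]>8: z+=.0004
    if f[2]<-4: z-=.0004
    if f[0]<-25 or abs(f[1])>10: break
print(manip.read_time(),manip.read_width(),manip.read_grip_force())
T=wtool(); c=manip.camera("wrist"); cv2.imwrite("pics/w4.png",cv2.resize(c["image"][:,:,::-1],(800,600),interpolation=cv2.INTER_CUBIC))
np.savez("w4.npz",T=T,mount=c["mount"],f=[c["fx"],c["fy"],c["cx"],c["cy"]])
```

```text
0.55 [-9.1 -0.9 10.9] [0.5477 0.0034 0.0494] [ 0.    1.81 -0.02]
0.56 [ 2.2 -1.3 -3.3] [0.5606 0.0035 0.0496] [-0.01 -0.09 -0.01]
0.568 [-0.5 -0.3 -4.8] [0.5684 0.0035 0.0498] [-0.01  0.11  0.03]
0.576 [ 0.1  0.5 -5.3] [0.577  0.0035 0.0497] [ 0.    0.16 -0.01]
0.584 [-2.7  1.   3.5] [0.584  0.0035 0.0494] [-0.06  0.85  0.03]
0.59 [-3.6 -0.5  5.6] [0.5898 0.0035 0.0494] [ 0.01  1.11 -0.02]
18.1833 0.01321059338303987 59.74488973617554
```

View pics/w4.png

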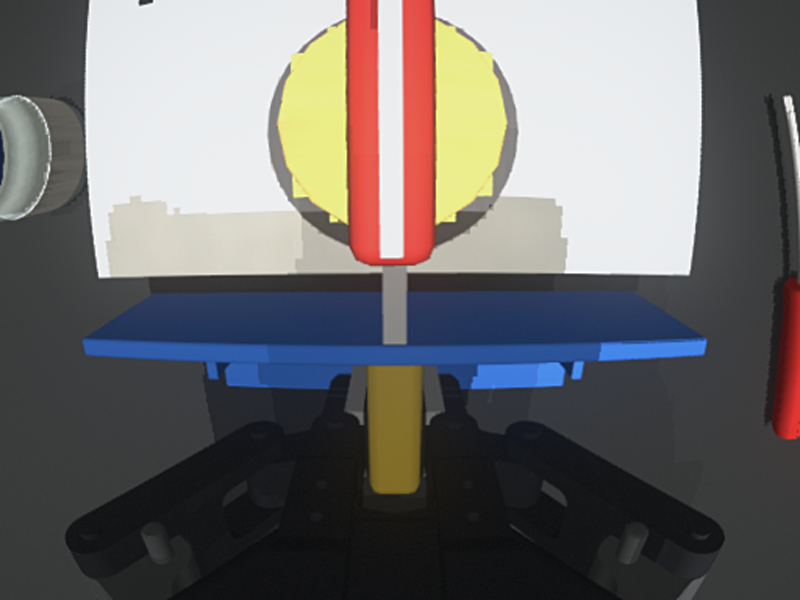

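The blade (x≈394) is in the slot under the wing (centre x≈392) and the cover is square. Next I press it home while watching the force.

Run:
```python
from h import *
z=.0493; y=.0035; x=.592
while x<.625:
    manip.servo_line([x,y,z],rate=.02); f=manip.read_contact_force(); p=manip.read_position()
    print(round(x,4),np.round(f,1),np.round(p,4))
    if f[0]<-26: break
    if f[2]>8: z+=.0003
    if f[2]<-1: z-=.0003
    x+=.002 
manip.hold(.5); print(manip.read_contact_force(),manip.read_position(),manip.read_time(),manip.read_width(),manip.read_grip_force())
T=wtool(); c=manip.camera("wrist"); cv2.imwrite("pics/w5.png",cv2.resize(c["image"][:,:,::-1],(800,600),interpolation=cv2.INTER_CUBIC))
np.savez("w5.npz",T=T,mount=c["mount"],f=[c["fx"],c["fy"],c["cx"],c["cy"]])
```

```text
0.592 [-5.3 -0.3  4.7] [0.5914 0.0035 0.0494]
0.594 [-5.9  0.   6.2] [0.5929 0.0035 0.0494]
0.596 [-12.2  -0.6  12.1] [0.5935 0.0034 0.0494]
0.598 [-10.6  -0.5   8.2] [0.5956 0.0034 0.0494]
0.6 [-11.8  -0.8   7.6] [0.5971 0.0034 0.0494]
0.602 [-15.5  -0.9  10.9] [0.5979 0.0034 0.0494]
0.604 [-17.   -0.7  10.8] [0.5994 0.0034 0.0494]
0.606 [-17.   -1.1   9.6] [0.6008 0.0034 0.0495]
0.608 [-24.9  -1.4  12.7] [0.6008 0.0034 0.0495]
0.61 [-28.4  -1.7  15.4] [0.6009 0.0034 0.0494]
[-28.96226351  -0.7566538   15.78782875] [0.60085789 0.00341824 0.04941079] 21.2333 0.013156477273262432 61.358124017715454
```

View pics/w5.png

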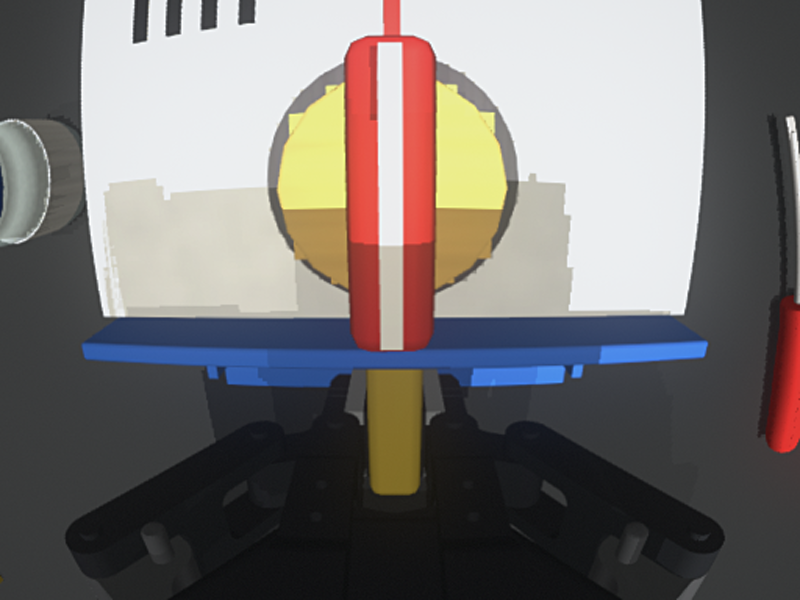

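The cover stopped hard at TCP x = 0.6008 against a predicted 0.6005. It is flush with the front frame at row 317 and square, the wing lines up with the marks, and the push is 29 N. I'm handing it in.

```bash
python3 -c "
from rig import manip
print(manip.sign_off())"
```

```text
the job is handed in; nothing more can be done
None
```

The job is handed in, though no verdict came back: the fastener is lined up, the blade is in its slot, and the cover is still gripped and held square against the pump's front frame with about 29 N of push.

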